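Slide the steriliser shelf out to the marker and hold it

ROBOT

A 6-joint arm with a two-finger parallel gripper is mounted at the origin on the work surface. World frame = base frame: x ahead of the robot, y to its left, z up, the work surface at z = 0. Lengths are in mm, angles in rad, forces in N, time in s.
With the tool pointing down it reaches from about 350 to 775 mm from the base axis. Payload 7.3 kg.
Tool frame: the origin (TCP) lies at the very end of the fingers, on their centre line; the grasp point (between the pads) lies grip_point_offset behind it (grip_point_offset is the distance from the TCP to the grasp point, in mm); x points along the fingers, z is the direction in which the jaws open and shut, and the axes are right-handed (so a half turn about x gives the same grasp; the last joint's range is limited). The gripper opens to 92 mm and grips with 3 to 60 N. Pads are 19 mm wide; open, the fingers measure 130 mm over their backs; the gripper's body (75 mm by 190 mm) begins 47 mm behind the grasp point.
Start: joints at [-1.446, 0.342, 1.524, -0, 1.275, -0.146], TCP at [140.461, -505.881, 226.741] pointing down, gripper open.
Joint ranges: [-2.53, 2.53], [-0.77, 2.02], [0.04, 2.7], [-1, 4.14], [0.28, 2.66], [-3.11, 3.11]. Speed limits (rad/s): [2.57, 2.57, 3.14, 3.14, 3.14, 3.14].

INTERFACE

Orientations are given as [roll, pitch, yaw] about the fixed x, y, z axes, in that order (R = Rz(yaw) Ry(pitch) Rx(roll)).
In Python, from plant import * gives the robot as it stands.
- The arm moves only by the tool send_rows, never from a script. Its argument "series" is text: rows parted by semicolons, each of 5 numbers parted by spaces: the gripper's target within -1 to 1 (fully open at 1, half-way at 0, shut at -1), then the shift along the tool's x, y, z in units of 30 mm (1.0 is 30 mm), then the turn about the tool's x in units of 5 degrees (1.0 is 5 degrees). A call has 1 to 8 rows; each row is the pose to reach, as a shift and turn from the pose commanded when the call began, along the tool's axes at that moment; what a row does not reach only later rows make up. A row lasts 1/8 s, in which the tool goes at most 62.5 mm and 10.7 degrees, less where a joint would pass 70% of its speed; a pose out of reach is approached as far as the arm can. A call with a gripper value outside its range is refused whole. The fingers move at their own pace and stop on an object; the grip force is fixed at half the most. Time passes only in rows, so rows that repeat a pose let the fingers close. It gives the time, the measured TCP pose, the force and the opening at its end, in the units of the state.
- get_obs(): the state, without advancing time (a new reading comes with each control period).
- capture(name): name is "scene" or "top"; returns a dict with "pixels" (480x640x3 uint8, red, green, blue), "mtx" (3x3 intrinsics, pixels), "k1" (the pictures are not rectified: a ray, as slopes to the right and down, at radius r is drawn at 1 + k1 r^2 times it, then the intrinsics apply), "R" (3x3) and "t" (3): a world point X has camera coordinates R X + t. Camera axes: x right, y down, z forward; pixel columns grow to the right and rows downward; lengths in mm; the calibration is good to about 2 mm. A picture is of the moment at which its call begins. There is no depth.
- close_job(): hands the job in, once; it reports no verdict.
Trained networks look in a picture, given as the dict that the camera call returned (one of the last four; its "shot" number tells which), for a name from the list of things; names that differ only in an ending like _2 or _b are one class to them, and where a whole thing is asked for, a point or a joint stands for the part that bears it (a point fixed in the world has none). Each returns a list of dicts, best first, with "score" (0 to 1); they miss things now and then, are a little off and sometimes report something else, mostly with a low value. They report only what shows in the picture. A call takes as long as a camera call. They do not tell look-alikes from the thing itself.
- cut_out(picture, thing): "pixels" (480x640 bool, what is visible of it).
- place_of(picture, thing): "point" ([x, y, z] in mm, in world coordinates, good to about 4 mm: a listed point, or the origin of a listed thing).
The state is a dict: "time": time; "joint_positions": joint angles; "dq": joint speeds; "tau": joint torques, N m; "tool_pos": TCP position; "tcp_rot": TCP orientation; "contact_force": force on the tool from outside, world axes, zero at the start; "moment": the same for the moment, N m; "grip_width": finger opening in mm.
Only numpy, scipy, OpenCV 4.12 (cv2) and the standard library are available. Lean on these libraries where they do the work, as an engineer would, in place of code of your own. Each camera call takes 0.05 s, during which the arm holds its last target.

TASK

Stand the slim steel test capsule upright in the collar at the outer end of the aluminium steriliser shelf and let go of it. Then slide the shelf outward along its stand, without lifting it or letting it tip, until its outer edge is in line with the blade of the marker post beside its path. By then it would tip over the stand's end on its own, so the program finishes while still holding the shelf there, level and still on its stand; leave everything else on the worktop where it is.

Things in the scene. Friction and masses are not known exactly. Their poses are not given: they have to be found in the camera images.
- stand: Fixed steel loading stand, 240 long (its x) x 121 wide. Origin on the worktop under its centre, z up. Its +x is outward, the way the shelf slides (roughly to the robot's left); its outer end is at x = +120. The deck under the shelf is 60 high; side lips (inner faces y = +-52.5) rise 6 above it and guide the shelf; both ends are open, nothing holds the shelf down.
- shelf: Loose aluminium plate on the stand between the lips, 260 long (its x, outward) x 100 x 8 thick, about 0.55 kg, dark round perforations. Origin: centre of its underside. Handle at its inner end, collar at its outer end. Its outer edge starts 5 to 30 beyond the stand's outer end; with the capsule in, it tips by itself at an overhang of about 115 to 125.
- shelf_handle (a point): Centre of the top of the shelf's handle: an upright aluminium slab 12 thick along the shelf's x, 50 wide across it, 45 high above the plate's top face, at shelf x = -105. Can be gripped from above across its 12 thickness. Axes as the shelf's.
- shelf_collar (a point): Centre of the collar's floor (which is the plate's top face), at shelf x = +100. The collar is an upright steel ring, outer diameter 32, bore 19, 30 high above this point. Axes as the shelf's.
- shelf_outer_edge (a point): Middle of the shelf's straight outer end face (shelf x = +130), half way up the plate. Axes as the shelf's.
- marker: Fixed marker post beside the shelf's path, on the far side from the robot: round foot 44 across, rod, and a dark flat blade 5 thick (along x), 45 wide, 60 to 90 above the worktop, ending about 10 short of the shelf's side. Origin under the rod's axis, axes parallel to the stand's. The mark is the blade's middle plane, x = 0 here; it lies 140 to 175 beyond the stand's outer end.
- capsule: Slim loose steel test capsule with a black cap, cylinder of diameter 16, 85 tall, about 0.08 kg, standing on the worktop at the robot's left. Origin at the centre of its underside, z along it upward. Its foot is chamfered.
- jar: Bystander, not to be disturbed: short wide steel jar with a black cap, diameter 36, 50 tall, standing near the capsule (they may trade places). Origin at the centre of its underside.
- bottle: Bystander: amber glass bottle, diameter 60, 120 tall. Origin at the centre of its underside.
- beaker: Bystander: glass beaker, diameter 72, 85 tall. Origin at the centre of its underside.
- timer: Bystander: white plastic timer, 60 x 75 x 28 high. Origin at the centre of its underside.
- forceps: Bystander: steel forceps 150 long, 8 high, lying flat between the robot and the stand. Origin at its underside, x along it.
- bung: Bystander: black rubber bung, diameter 32, 26 tall, standing low beside or under the shelf's path (the shelf passes above it). Origin at the centre of its underside.
- dish: Bystander: steel dish, diameter 90, 30 tall. Origin at the centre of its underside.
Things that resemble listed ones, but are neither listed nor needed, are in the scene too. What is shaped like the marker but pink or red is not meant.

How it is judged:
By the outcome, as a careful person would: the job done as asked, in the order asked, and still so for the second after the job is handed in, while the arm keeps its last pose, push and grip.
It also fails if it takes over 54 s, if anything falls off the work surface, if the arm or the gripper's body presses on something with over 40 N, if the wrist force passes 120 N, or if a joint passes its speed limit or range.

## Working session

There is one attempt and no reset: what is moved stays moved. The work goes in short steps, Python scripts to look and compute and a tool call to move; the robot and the scene stay as the last step left them, time stands still between calls to the robot, and variables do not carry over. Pictures are saved under pics/ and viewed, and the job is handed in when it is done.

Besides the shell and the picture viewer there is one more tool, called as name(argument=value, ...), one argument or row to a line, values as JSON. send_rows: Moves the arm, as the interface text tells. Its arguments: {"type":"object","properties":{"series":{"type":"string"}},"required":["series"]}

```bash
ls; mkdir -p pics
cat > h.py <<'E'
from plant import *
import numpy as np, cv2
def save(p,n): cv2.imwrite('pics/'+n+'.png',cv2.cvtColor(p['pixels'],cv2.COLOR_RGB2BGR))
def proj(p,X):
    X=np.atleast_2d(np.asarray(X,float)); c=X@np.array(p['R']).T+np.array(p['t'])
    s=c[:,:2]/c[:,2:]; r2=(s**2).sum(1,keepdims=True); s=s*(1+p['k1']*r2)
    K=np.array(p['mtx']); return s@K[:2,:2].T+K[:2,2]
def ray(p,uv):
    K=np.array(p['mtx']); d=np.linalg.solve(K[:2,:2],np.asarray(uv,float)-K[:2,2]); s=d.copy()
    for _ in range(30): s=d/(1+p['k1']*(s@s))
    R=np.array(p['R']); return -R.T@np.array(p['t']), R.T@np.array([s[0],s[1],1])
def atz(p,uv,z):
    o,d=ray(p,uv); return o+d*(z-o[2])/d[2]
E
cat > a.py <<'E'
from h import *
np.set_printoptions(precision=1,suppress=True)
for n in ['scene','top']:
    p=capture(n); save(p,n+'1')
    print(n,p['k1'],'cam',-np.array(p['R']).T@np.array(p['t']))
    for t in ['stand','shelf','shelf_handle','shelf_collar','shelf_outer_edge','marker','capsule','jar','bottle','beaker','timer','forceps','bung','dish']:
        print(t,[(np.round(d['point'],1).tolist(),round(d['score'],2)) for d in place_of(p,t)[:3]])
print(get_obs())
E
python3 a.py
```

```text
pics
scene 0.038003058004294106 cam [1290.6  721.2  954.5]
stand [([579.9, -163.1, 4.0], 0.57)]
shelf [([582.1, -169.7, 61.5], 0.58)]
shelf_handle [([589.8, -272.9, 112.8], 0.76)]
shelf_collar [([567.6, -70.6, 72.7], 0.97)]
shelf_outer_edge [([564.4, -38.0, 64.1], 0.67)]
marker [([727.6, 31.2, -1.6], 0.97), ([654.2, 115.1, -2.2], 0.91), ([744.0, 149.6, -1.1], 0.71)]
capsule [([602.8, 320.0, -4.9], 0.83)]
jar [([462.3, 297.5, -0.6], 0.9)]
bottle [([392.0, 150.0, 4.0], 0.61), ([681.1, -404.1, 1.9], 0.57)]
beaker []
timer [([785.5, -113.9, -1.5], 0.69), ([392.4, 151.0, 0.2], 0.34)]
forceps [([384.6, 46.6, 4.3], 0.85)]
bung [([578.5, -160.5, -0.2], 0.74), ([394.4, 149.8, 0.4], 0.68)]
dish [([422.8, -494.7, -6.1], 0.65)]
top -0.043789202033047744 cam [ 470.7  -61.5 1126.7]
stand []
shelf [([581.5, -167.6, 53.7], 0.95)]
shelf_handle [([589.5, -274.2, 114.3], 0.98), ([677.9, -399.3, 2.6], 0.71), ([788.1, -107.4, -2.2], 0.68)]
shelf_collar [([572.6, -66.4, 67.9], 0.86)]
shelf_outer_edge [([570.5, -38.7, 66.0], 0.7)]
marker [([729.8, 29.5, 2.7], 0.65), ([741.2, 144.3, -0.1], 0.57), ([650.0, 117.7, 1.6], 0.56)]
capsule [([602.1, 320.6, 1.6], 0.49), ([569.6, -41.5, 63.2], 0.23)]
jar [([463.2, 295.8, 2.7], 0.83)]
bottle [([675.0, -398.0, -1.2], 0.79)]
beaker [([386.9, 151.7, 4.0], 0.19)]
timer [([791.4, -109.9, -4.2], 0.94)]
forceps [([382.5, 47.4, 3.1], 0.71)]
bung [([388.5, 153.6, 5.2], 0.55)]
dish [([423.8, -496.5, 3.5], 0.96)]
{'time': 1.5, 'joint_positions': array([-1.4,  0.3,  1.5,  0. ,  1.3, -0.1]), 'dq': array([ 0., -0.,  0., -0., -0.,  0.]), 'tau': array([ -0. , -43.1, -24.4,   0.1,   0. ,   0. ]), 'tool_pos': array([ 140.5, -505.9,  226.7]), 'tcp_rot': array([ 0.7,  1.6, -0.6]), 'contact_force': array([ 0.3, -0.2, -0.1]), 'moment': array([-0., -0.,  0.]), 'grip_width': 91.7287008278353}
```

View pics/scene1.png

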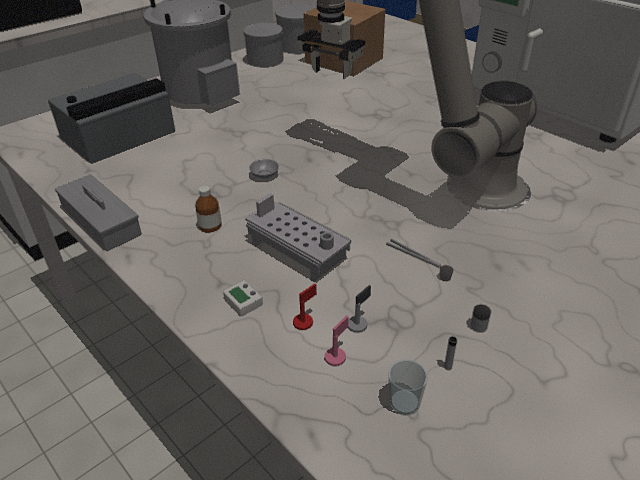

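View pics/top1.png

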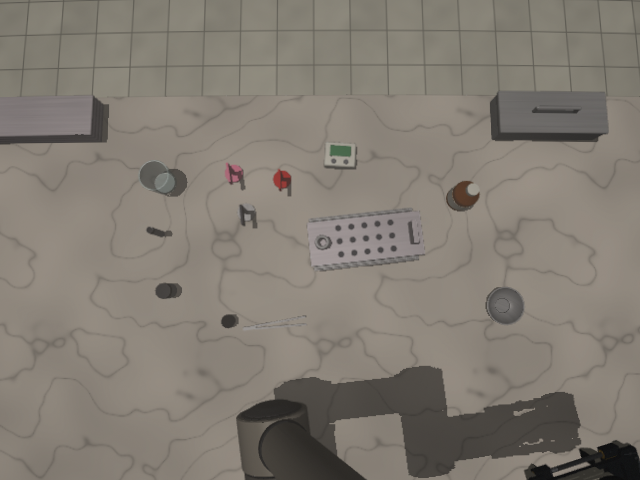

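```bash
python3 -c "
from h import *
print(get_obs()['time'],get_obs()['tcp_rot'])
import plant;print([n for n in dir(plant) if n[0]!='_'], globals().get('grip_point_offset'))"
```

```text
1.5 [ 0.68842414  1.57075804 -0.61161638]
['Unreachable', 'capture', 'close_job', 'cut_out', 'get_obs', 'grip_point_offset', 'place_of'] 18.8
```

```bash
cat > b.py <<'E'
from h import *
import pickle
P={n:capture(n) for n in ['scene','top']}
pickle.dump(P,open('P1.pkl','wb'))
def crop(p,x0,y0,x1,y1,s,n):
    c=cv2.resize(cv2.cvtColor(p['pixels'],cv2.COLOR_RGB2BGR)[y0:y1,x0:x1],None,fx=s,fy=s,interpolation=cv2.INTER_CUBIC); cv2.imwrite('pics/'+n+'.png',c)
crop(P['top'],215,165,435,285,3.6,'ct'); crop(P['scene'],230,180,390,340,3.7,'cs')
crop(P['top'],130,150,290,270,4,'ct2'); crop(P['scene'],340,270,500,390,4,'cs2')
E
python3 b.py
```

```text
(no output)
```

View pics/ct.png

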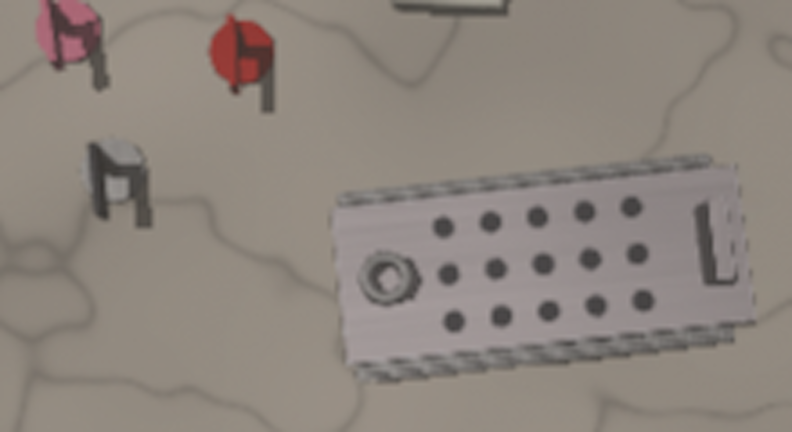

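View pics/cs.png

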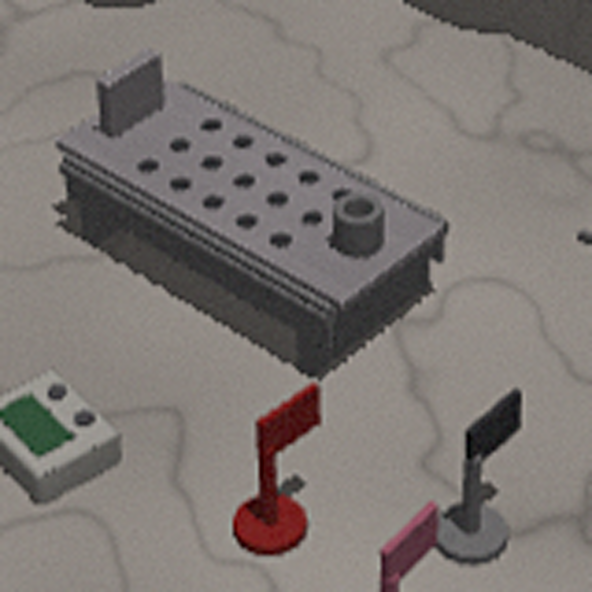

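View pics/cs2.png

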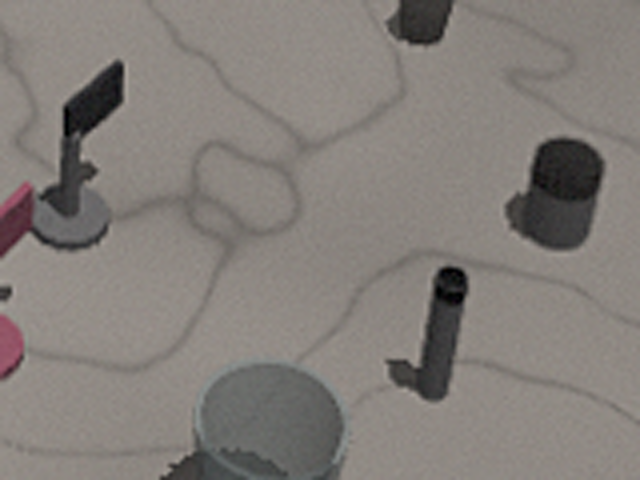

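View pics/ct2.png

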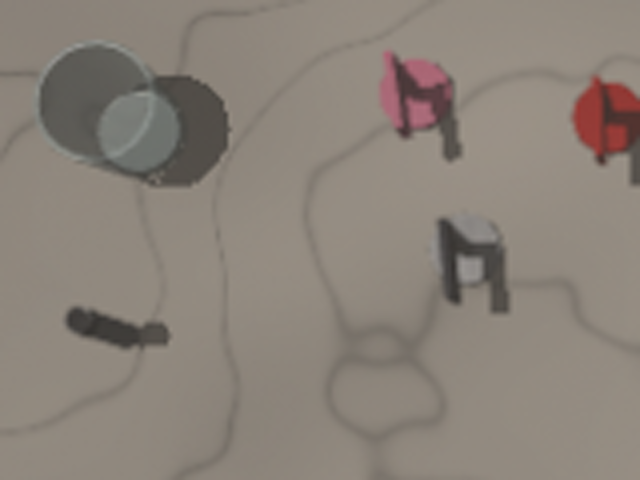

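```bash
cat > f.py <<'E'
from h import *
import pickle
from scipy.optimize import least_squares
np.set_printoptions(precision=2,suppress=True)
P=pickle.load(open('P1.pkl','rb'))
T=lambda x,y:(215+x/3.6,165+y/3.6)
S=lambda x,y:(230+x/3.7,180+y/3.7)
loc=np.array([[130,-50],[130,50],[-130,-50],[-130,50]])
top=[T(333,203),T(347,362),T(735,165),T(754,320)]  # +x(far) side first
# far side world x+: image up. shelf y axis: z up, x=+Y world -> y = -X world; so far side is y=-50
sc=[S(340,301),S(447,222),S(60,147),S(180,85)]
for n,uv in [('top',top),('scene',sc)]:
    W=np.array([atz(P[n],u,68)[:2] for u in uv]); 
    def r(q):
        c,s=np.cos(q[2]),np.sin(q[2]); return (q[:2]+loc@np.array([[c,s],[-s,c]])-W).ravel()
    q=least_squares(r,[580,-168,1.66]).x
    print(n,q,np.degrees(q[2])); print(r(q).reshape(-1,2))
# holes in top
g=cv2.cvtColor(P['top']['pixels'],cv2.COLOR_RGB2GRAY)
pts=[]
for y0 in [(443,227),(448,274),(454,321)]:
    for k in range(5):
        pts.append((y0[0]+47.2*k,y0[1]-5*k))
H=[]
for a in pts:
    u,v=T(*a); u0,v0=int(round(u)),int(round(v)); w=g[v0-4:v0+5,u0-4:u0+5].astype(float); w=np.clip(np.median(w)-10-w,0,None)
    yy,xx=np.mgrid[v0-4:v0+5,u0-4:u0+5]; H.append(atz(P['top'],((w*xx).sum()/w.sum(),(w*yy).sum()/w.sum()),67)[:2])
H=np.array(H).reshape(3,5,2)
print(H)
for r_ in H:
    vx=np.polyfit(range(5),r_,1)[0]; print(vx,np.degrees(np.arctan2(-vx[1],-vx[0])))
E
python3 f.py
```

```text
top [ 578.71 -167.46    1.66] 95.31546860307877
[[-0.59  1.67]
 [ 0.5   0.91]
 [ 0.38 -1.28]
 [-0.29 -1.29]]
scene [ 578.7  -157.55    1.68] 96.2075783708299
[[ -0.91   9.39]
 [  1.69   7.67]
 [ -2.72  -2.94]
 [  1.95 -14.12]]
[[[ 602.41 -103.84]
  [ 605.48 -133.82]
  [ 608.62 -163.63]
  [ 611.8  -193.74]
  [ 614.77 -223.44]]

 [[ 572.51 -107.03]
  [ 575.72 -136.92]
  [ 578.65 -166.92]
  [ 581.71 -196.66]
  [ 584.82 -226.65]]

 [[ 542.57 -110.03]
  [ 545.69 -139.93]
  [ 548.77 -169.91]
  [ 551.96 -199.8 ]
  [ 555.02 -229.71]]]
[  3.1  -29.91] 95.92571817292554
[  3.06 -29.9 ] 95.84568545510984
[  3.12 -29.92] 95.94805849018958
```

```bash
cat > ov.py <<'E'
from h import *
import pickle
def boxw(o,yaw,x0,x1,y0,y1,z0,z1):
    c,s=np.cos(yaw),np.sin(yaw); R=np.array([[c,-s,0],[s,c,0],[0,0,1]])
    C=np.array([[x,y,z] for x in(x0,x1) for y in(y0,y1) for z in(z0,z1)])@R.T+np.array([o[0],o[1],0])
    return [(C[i],C[j]) for i in range(8) for j in range(i+1,8) if bin(i^j).count('1')==1]
def circ(o,yaw,x,y,r,z):
    c,s=np.cos(yaw),np.sin(yaw); a=np.linspace(0,2*np.pi,25); cx=o[0]+c*x-s*y; cy=o[1]+s*x+c*y
    C=np.c_[cx+r*np.cos(a),cy+r*np.sin(a),z+0*a]; return list(zip(C[:-1],C[1:]))
def draw(p,segs,win,sc,name,col=(0,255,0)):
    x0,y0,x1,y1=win
    im=cv2.resize(cv2.cvtColor(p['pixels'],cv2.COLOR_RGB2BGR)[y0:y1,x0:x1],None,fx=sc,fy=sc,interpolation=cv2.INTER_CUBIC)
    for a,b in segs:
        q=(proj(p,[a,b])-[x0,y0]+0.5)*sc; cv2.line(im,tuple(int(v*16) for v in q[0]),tuple(int(v*16) for v in q[1]),col,1,cv2.LINE_AA,4)
    cv2.imwrite('pics/'+name+'.png',im)
def shelf(o,yaw):
    return boxw(o,yaw,-130,130,-50,50,60,68)+boxw(o,yaw,-111,-99,-25,25,68,113)+circ(o,yaw,100,0,16,98)+circ(o,yaw,100,0,9.5,98)
E
cat > g.py <<'E'
from ov import *
P=pickle.load(open('P1.pkl','rb')); y=np.radians(95.9); d=np.array([np.cos(y),np.sin(y)]); n=np.array([-d[1],d[0]])
so=np.array([578.7,-167])
st=so+d*(130-15-120)
mk=np.array([651.5,116.])
st_=boxw(st,y,-120,120,-60.5,60.5,0,66)
cap=circ((602.5,320.3),0,0,0,8,0)+circ((602.5,320.3),0,0,0,8,85)
m=circ(mk,0,0,0,22,0)+boxw(mk,y,-2.5,2.5,-1,44,60,90)
s=shelf(so,y)+st_+m+cap
draw(P['top'],s,(215,165,435,285),3.6,'o_t');draw(P['scene'],s,(230,180,390,340),3.7,'o_s')
draw(P['top'],s,(130,190,290,270),5,'o_t2');draw(P['scene'],s,(340,270,500,390),5,'o_s2')
E
python3 g.py
```

```text
(no output)
```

View pics/o_t.png

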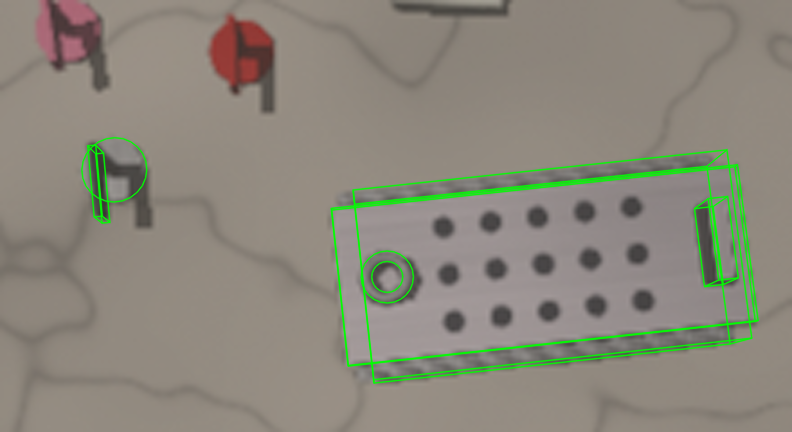

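View pics/o_s.png

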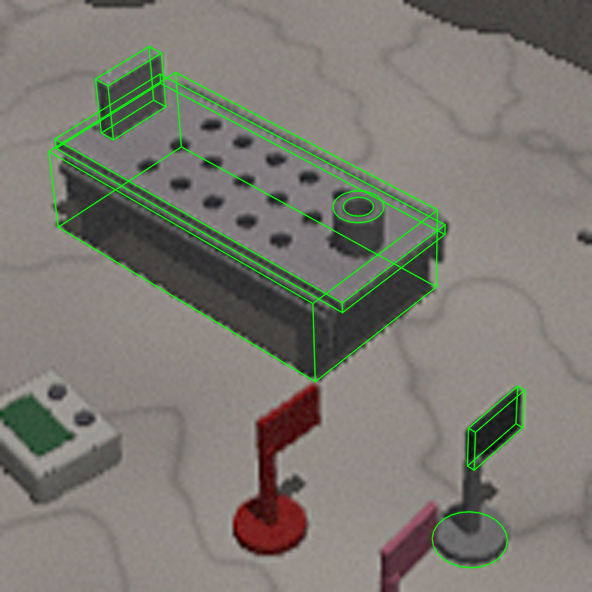

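View pics/o_t2.png

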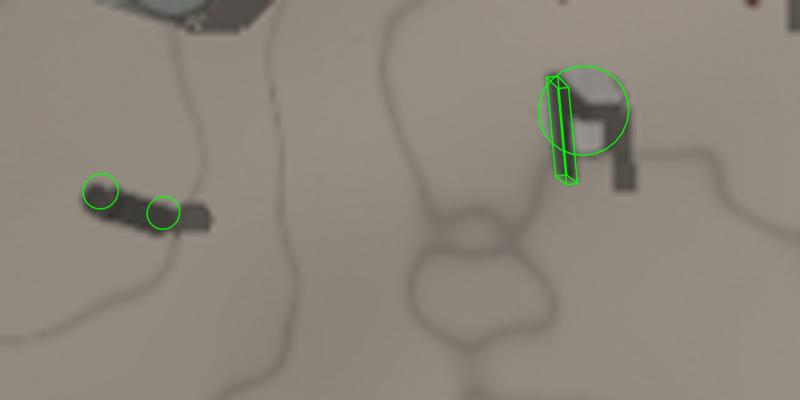

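View pics/o_s2.png

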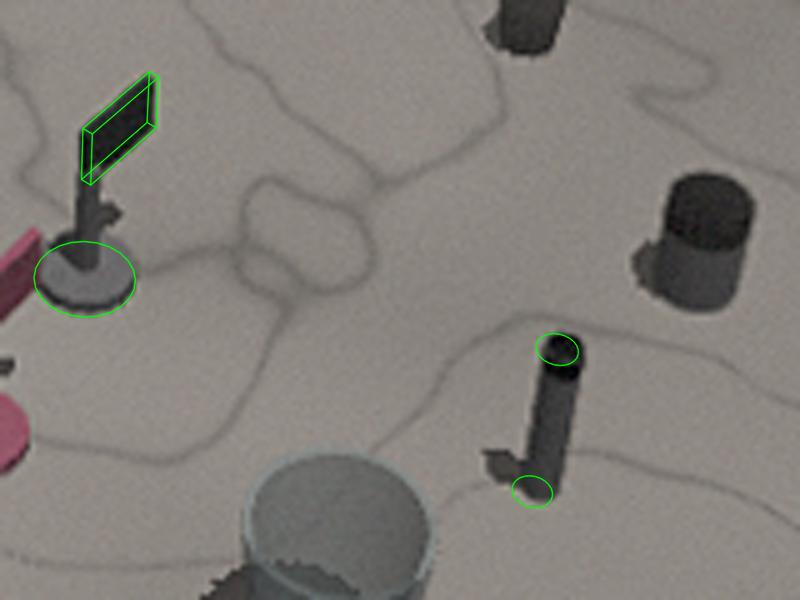

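```bash
cat > mv.py <<'E'
from h import *
from scipy.spatial.transform import Rotation as Ro
np.set_printoptions(precision=3,suppress=True)
def plan(pos,jaw=None,show=True):
    """pos world TCP; jaw: desired azimuth (deg) of tool z, mod 180"""
    o=get_obs(); R=Ro.from_euler('xyz',o['tcp_rot']).as_matrix()
    d=R.T@(np.asarray(pos,float)-o['tool_pos'])/30
    az=np.degrees(np.arctan2(R[1,2],R[0,2]))
    t=None
    if jaw is not None:
        # turn +a about tool x (down) -> azimuth decreases by a
        t=((az-jaw+90)%180-90)
    print('t',round(o['time'],3),'tcp',o['tool_pos'],'q',o['joint_positions'],'F',o['contact_force'],'w',round(o['grip_width'],1))
    print('  jaw az',round(az,2),'down',R[:,0],'shift units',d,'turn units',None if t is None else (round(t/5,3),'alt',round((t-180*np.sign(t))/5,3)), 'rows',round(np.linalg.norm(d)*30/62.5,1))
E
cat > c1.py <<'E'
from mv import *
import pickle
from ov import *
P=pickle.load(open('P1.pkl','rb'))
for z in (120,): plan([500,-250,230],95.9)
plan([599.5,320.5,150],5.9)
c=(599.8,320.8)
s=circ(c,0,0,0,8,0)+circ(c,0,0,0,8,85)
draw(P['top'],s,(130,190,290,270),5,'o_t2');draw(P['scene'],s,(400,270,500,390),5,'o_s2')
# beaker place
print(atz(P['scene'],(405,402),0), atz(P['top'],(164,182),0))
E
python3 c1.py
```

```text
t 1.6 tcp [ 140.463 -505.873  226.736] q [-1.446  0.342  1.524  0.     1.275 -0.146] F [-0.285  0.851 -0.112] w 92.1
  jaw az -74.48 down [ 0. -0. -1.] shift units [-0.109 13.829 -5.012] turn units (np.float64(1.923), 'alt', np.float64(-34.077)) rows 7.1
t 1.6 tcp [ 140.463 -505.873  226.736] q [-1.446  0.342  1.524  0.     1.275 -0.146] F [-0.285  0.851 -0.112] w 92.1
  jaw az -74.48 down [ 0. -0. -1.] shift units [  2.557  22.112 -22.449] turn units (np.float64(-16.077), 'alt', np.float64(19.923)) rows 15.2
[723.613 317.467   0.   ] [726.28  319.537   0.   ]
```

View pics/o_t2.png

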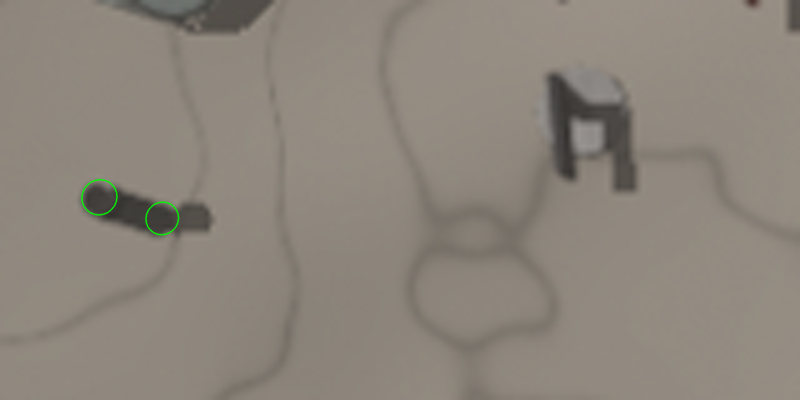

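View pics/o_s2.png

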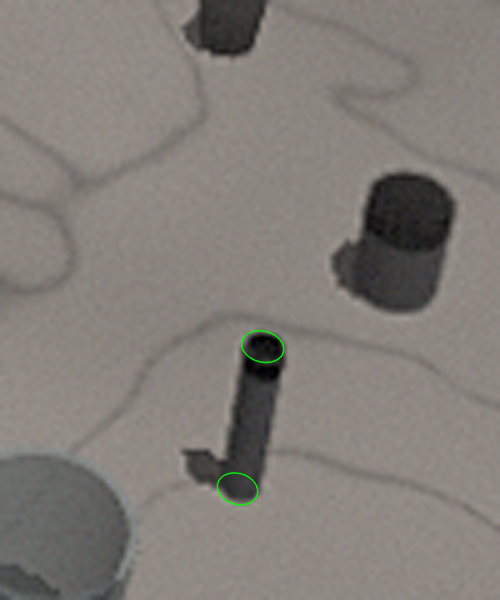

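```bash
python3 -c "
from mv import *
plan([480,-180,230],95.9)"
```

```text
t 1.6 tcp [ 140.463 -505.873  226.736] q [-1.446  0.342  1.524  0.     1.275 -0.146] F [-0.285  0.851 -0.112] w 92.1
  jaw az -74.48 down [ 0. -0. -1.] shift units [-0.109 13.811 -7.439] turn units (np.float64(1.923), 'alt', np.float64(-34.077)) rows 7.5
```

send_rows(
  series="1 -0.1 13.8 -7.4 1.92;1 -0.1 13.8 -7.4 1.92;1 -0.1 13.8 -7.4 1.92;1 -0.1 13.8 -7.4 1.92;1 -0.1 13.8 -7.4 1.92;1 -0.1 13.8 -7.4 1.92;1 -0.1 13.8 -7.4 1.92;1 -0.1 13.8 -7.4 1.92",
)

```text
time: 2.6
tool_pos: [481.7, -178.8, 229.8]
tcp_rot: [1.677, 1.57, 0.212]
contact_force: [0.4, 0.1, 0.2]
grip_width: 91.8
```

```bash
python3 -c "
from mv import *
plan([599.8,320.3,140],95.9)"
```

```text
t 2.6 tcp [ 481.721 -178.788  229.753] q [-0.505  0.319  1.549  0.     1.273  0.96 ] F [0.394 0.094 0.153] w 91.8
  jaw az -83.93 down [ 0.  0. -1.] shift units [  2.995   5.672 -16.127] turn units (np.float64(0.034), 'alt', np.float64(-35.966)) rows 8.3
```

send_rows(
  series="1 3 5.7 -16.1 0;1 3 5.7 -16.1 0;1 3 5.7 -16.1 0;1 3 5.7 -16.1 0;1 3 5.7 -16.1 0;1 3 5.7 -16.1 0;1 3 5.7 -16.1 0;1 3 5.7 -16.1 0",
)

```text
time: 3.6
tool_pos: [595.9, 299.5, 142.8]
tcp_rot: [1.218, 1.57, -0.249]
contact_force: [0.5, 0.0, 0.4]
grip_width: 91.7
```

send_rows(
  series="1 0 0 -0.3 0; 1 0 0 -0.3 0",
)

```text
time: 3.85
tool_pos: [594.3, 306.7, 142.8]
tcp_rot: [-0.846, 1.57, -2.312]
contact_force: [-0.4, -1.0, 0.3]
grip_width: 92.0
```

```bash
python3 -c "
from mv import *
plan([599.8,320.3,45],95.9)"
```

```text
t 3.85 tcp [594.269 306.731 142.75 ] q [ 0.362  0.675  1.199 -0.     1.269  1.828] F [-0.417 -1.019  0.261] w 92.0
  jaw az -84.0 down [-0.001 -0.001 -1.   ] shift units [ 3.258  0.233 -0.433] turn units (np.float64(0.019), 'alt', np.float64(-35.981)) rows 1.6
```

send_rows(
  series="1 0.3 0.23 -0.43 0;1 1.5 0.23 -0.43 0;1 3.26 0.23 -0.43 0;1 3.26 0.23 -0.43 0;1 3.26 0.23 -0.43 0",
)

```text
time: 4.47
tool_pos: [601.6, 319.9, 47.3]
tcp_rot: [1.815, 1.568, 0.346]
contact_force: [-0.2, 0.0, 0.3]
grip_width: 91.8
```

```bash
python3 -c "
from mv import *
plan([599.8,320.3,45],95.9)
p=capture('scene');cv2.imwrite('pics/g1.png',cv2.resize(p['pixels'][250:430,350:530,::-1],None,fx=3.3,fy=3.3,interpolation=cv2.INTER_CUBIC))"
```

```text
t 4.475 tcp [601.635 319.87   47.313] q [ 0.376  0.789  1.254 -0.     1.096  1.845] F [-0.237  0.031  0.285] w 91.8
  jaw az -84.14 down [ 0.003  0.001 -1.   ] shift units [ 0.077 -0.06  -0.02 ] turn units (np.float64(-0.008), 'alt', np.float64(35.992)) rows 0.0
```

View pics/g1.png

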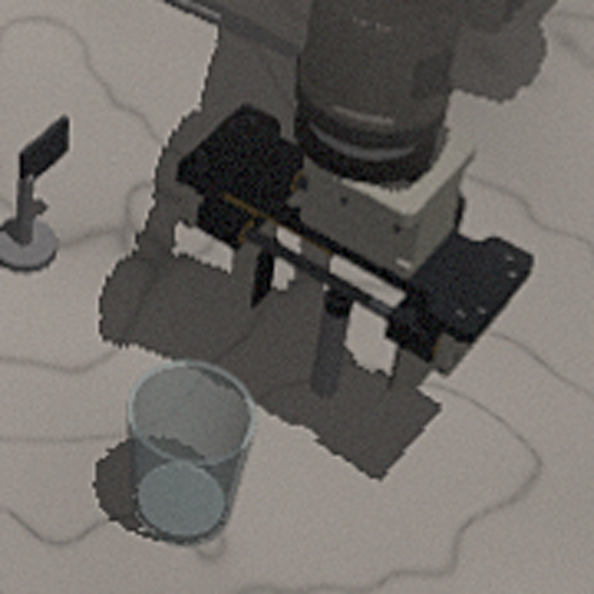

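Capsule stands centred between the fingers (crop ~(330,345)). Closing.

send_rows(
  series="-1 0 0 0 0;-1 0 0 0 0;-1 0 0 0 0;-1 0 0 0 0;-1 0 0 0 0;-1 0 0 0 0;-1 0 0 0 0;-1 0 0 0 0",
)

```text
time: 5.52
tool_pos: [600.2, 320.0, 45.3]
tcp_rot: [-0.658, 1.571, -2.126]
contact_force: [0.1, 0.3, -0.4]
grip_width: 16.6
```

```bash
python3 -c "
from mv import *
plan([599.8,320.3,200],95.9)"
```

```text
t 5.525 tcp [600.231 319.953  45.319] q [ 0.377  0.791  1.256 -0.     1.094  1.845] F [ 0.1    0.314 -0.385] w 16.6
  jaw az -84.09 down [-0. -0. -1.] shift units [-5.156 -0.013 -0.013] turn units (np.float64(0.002), 'alt', np.float64(-35.998)) rows 2.5
```

send_rows(
  series="-1 -1 0 0 0;-1 -3 0 0 0;-1 -4.5 0 0 0;-1 -4.5 0 0 0;-1 -4.5 0 0 0",
)

```text
time: 6.15
tool_pos: [599.6, 319.7, 179.3]
tcp_rot: [-1.232, 1.569, -2.7]
contact_force: [0.6, -0.0, -1.8]
grip_width: 15.2
```

```bash
python3 -c "
from mv import *
plan([568.4,-67.5,165],95.9)
from ov import *
for n,w in (('scene',(350,230,550,430)),('top',(100,150,300,330))):
    p=capture(n); o=get_obs()['tool_pos']; c=o[:2]
    s=circ(c,0,0,0,8,o[2]-45.3)+circ(c,0,0,0,8,o[2]+39.7)
    draw(p,s,w,3,'l_'+n)
"
```

```text
t 6.15 tcp [599.612 319.706 179.284] q [ 0.377  0.668  1.108 -0.     1.368  1.845] F [ 0.584 -0.04  -1.755] w 15.2
  jaw az -84.09 down [-0.002 -0.001 -1.   ] shift units [ 0.488 -2.364 12.731] turn units (np.float64(0.003), 'alt', np.float64(-35.997)) rows 6.2
```

View pics/l_scene.png

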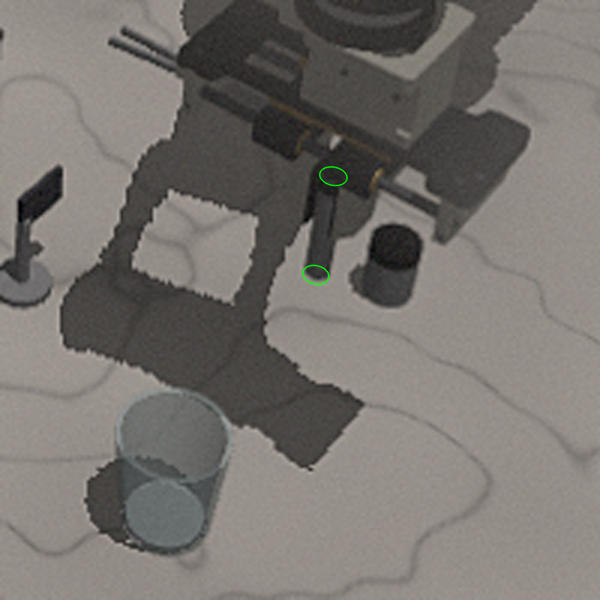

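View pics/l_top.png

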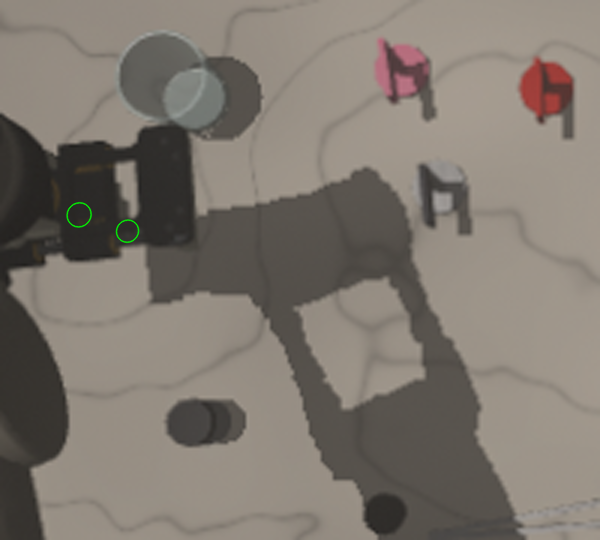

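send_rows(
  series="-1 0.1 -1 4 0;-1 0.2 -1.8 8 0;-1 0.4 -2.36 12.7 0;-1 0.4 -2.36 12.7 0;-1 0.4 -2.36 12.7 0;-1 0.4 -2.36 12.7 0;-1 0.4 -2.36 12.7 0;-1 0.4 -2.36 12.7 0",
)

```text
time: 7.25
tool_pos: [568.6, -66.7, 167.3]
tcp_rot: [-2.072, 1.569, 2.742]
contact_force: [0.3, 0.1, -1.2]
grip_width: 15.5
```

send_rows(
  series="-1 0 0 0 0;-1 0 0 0 0",
)

```text
time: 7.5
tool_pos: [569.2, -64.7, 168.3]
tcp_rot: [-2.377, 1.571, 2.441]
contact_force: [-0.1, 0.1, -1.2]
grip_width: 15.2
```

```bash
cat > l.py <<'E'
from mv import *
import sys,pickle
plan([568.4,-67.5,150],95.9)
from ov import *
tag=sys.argv[1]; off=float(sys.argv[2])
y=np.radians(95.9);so=np.array([578.7,-167])
Q={}
for n,w in (('scene',(270,180,370,280)),('top',(270,190,370,290))):
    p=Q[n]=capture(n); o=get_obs()['tool_pos']; c=o[:2]
    s=circ(c,0,0,0,8,o[2]-off)+circ(c,0,0,0,8,o[2]-off+85)+circ(so,y,100,0,16,98)+circ(so,y,100,0,9.5,98)
    draw(p,s,w,6,tag+n); draw(p,[],w,6,tag+n+'_raw')
pickle.dump(Q,open(tag+'.pkl','wb'))
E
python3 l.py m1 45.3
```

```text
t 7.5 tcp [569.185 -64.664 168.31 ] q [-0.247  0.479  1.476  0.     1.186  1.218] F [-0.078  0.147 -1.158] w 15.2
  jaw az -83.96 down [-0.  0. -1.] shift units [ 0.61  -0.036  0.091] turn units (np.float64(0.029), 'alt', np.float64(-35.971)) rows 0.3
```

View pics/m1scene.png

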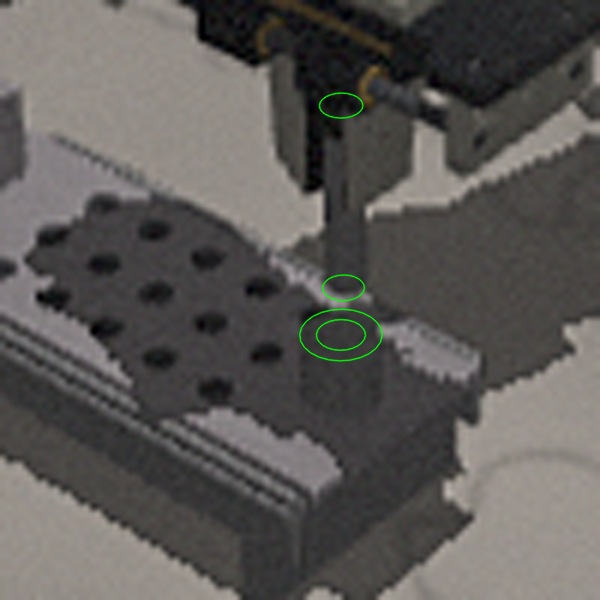

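View pics/m1top.png

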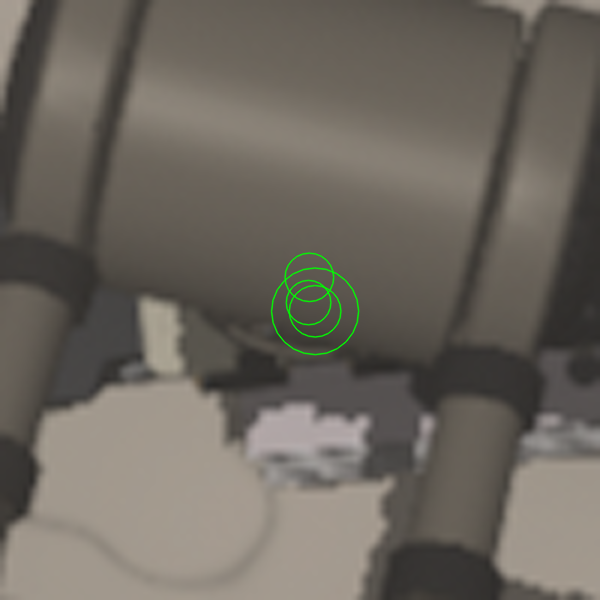

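View pics/m1scene_raw.png

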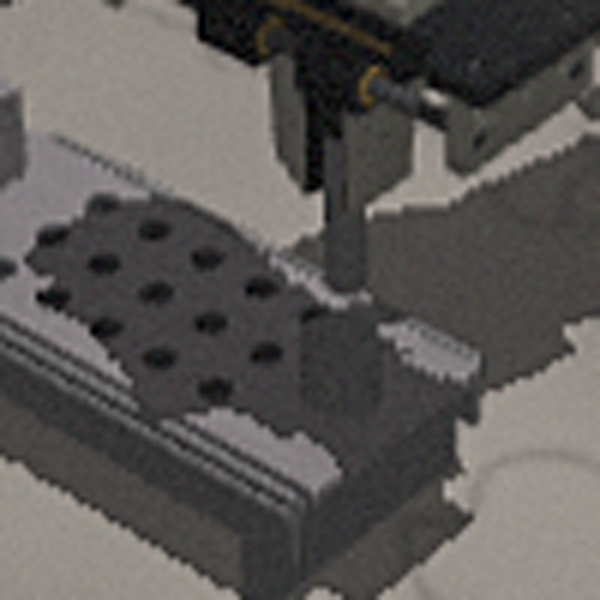

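send_rows(
  series="-1 0.2 0 0.09 0;-1 0.5 0 0.09 0;-1 0.65 0 0.09 0;-1 0.65 0 0.09 0;-1 0.65 0 0.09 0",
)

```text
time: 8.22
tool_pos: [569.5, -69.1, 149.0]
tcp_rot: [0.88, 1.57, -0.587]
contact_force: [0.7, -0.4, -2.2]
grip_width: 15.5
```

```bash
python3 l.py m2 45.3
```

```text
t 8.225 tcp [569.462 -69.074 149.03 ] q [-0.254  0.5    1.5   -0.     1.142  1.213] F [ 0.664 -0.358 -2.248] w 15.5
  jaw az -84.09 down [ 0. -0. -1.] shift units [-0.032 -0.03  -0.056] turn units (np.float64(0.002), 'alt', np.float64(-35.998)) rows 0.0
```

View pics/m2scene.png

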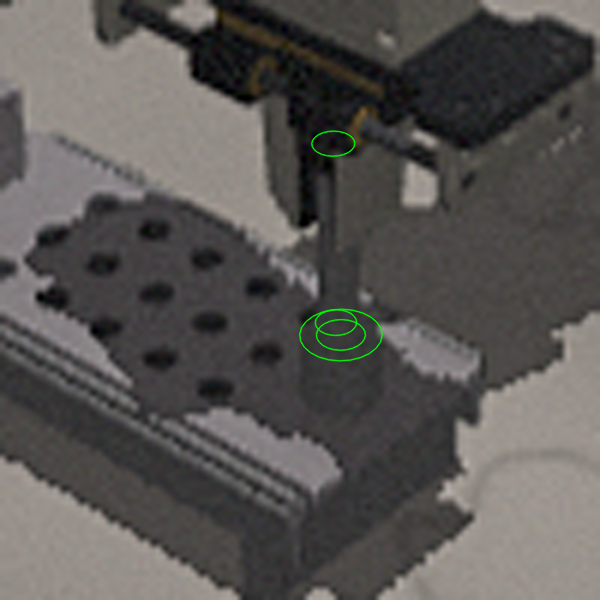

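View pics/m2scene_raw.png

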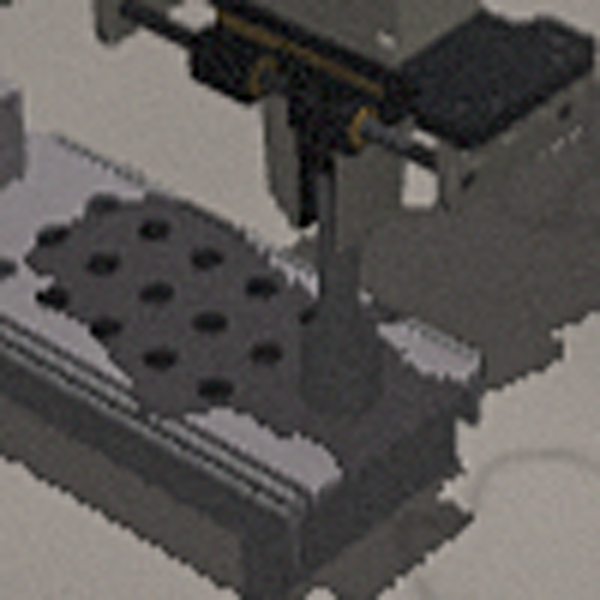

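send_rows(
  series="-1 0 0 0 0",
)

```text
time: 8.45
tool_pos: [569.5, -69.0, 149.1]
tcp_rot: [1.035, 1.57, -0.433]
contact_force: [0.0, 0.0, -0.8]
grip_width: 15.7
```

```bash
python3 -c "
from mv import *
plan([569.0,-67.5,140],95.9)"
```

```text
t 8.45 tcp [569.467 -69.023 149.129] q [-0.254  0.499  1.5   -0.     1.142  1.213] F [ 0.028  0.026 -0.772] w 15.7
  jaw az -84.08 down [ 0. -0. -1.] shift units [ 0.304 -0.01  -0.052] turn units (np.float64(0.003), 'alt', np.float64(-35.997)) rows 0.1
```

send_rows(
  series="-1 0 -0.01 -0.05 0;-1 0.1 -0.01 -0.05 0;-1 0.3 -0.01 -0.05 0;-1 0.3 -0.01 -0.05 0",
)

```text
time: 8.95
tool_pos: [568.5, -67.4, 139.1]
tcp_rot: [-1.885, 1.57, 2.931]
contact_force: [-0.6, 0.2, -1.3]
grip_width: 15.4
```

```bash
python3 l.py m3 45.3
```

```text
t 8.95 tcp [568.524 -67.43  139.125] q [-0.252  0.509  1.514 -0.     1.12   1.216] F [-0.556  0.184 -1.265] w 15.4
  jaw az -84.09 down [-0.001  0.    -1.   ] shift units [-0.362 -0.005  0.002] turn units (np.float64(0.003), 'alt', np.float64(-35.997)) rows 0.2
```

View pics/m3scene_raw.png

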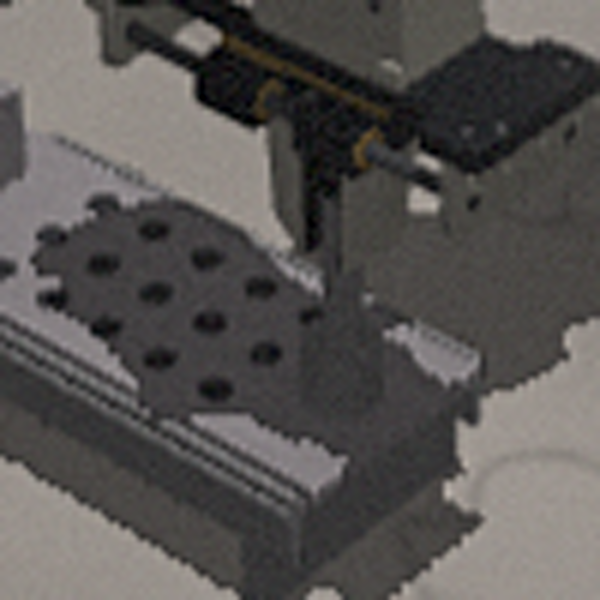

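send_rows(
  series="-1 0.2 0 0 0;-1 0.4 0 0 0;-1 0.6 0 0 0;-1 0.75 0 0 0;-1 0.75 0 0 0",
)

```text
time: 9.68
tool_pos: [568.7, -67.5, 116.9]
tcp_rot: [-1.813, 1.57, 3.002]
contact_force: [0.3, 0.9, -1.0]
grip_width: 15.5
```

```bash
python3 -c "
from mv import *
plan([568.6,-67.5,113.5],95.9)"
```

```text
t 9.675 tcp [568.679 -67.488 116.916] q [-0.252  0.534  1.54  -0.     1.069  1.216] F [ 0.253  0.862 -0.964] w 15.5
  jaw az -84.08 down [-0.001  0.    -1.   ] shift units [ 0.114 -0.003  0.   ] turn units (np.float64(0.003), 'alt', np.float64(-35.997)) rows 0.1
```

No contact, capsule going in. Last 3 mm, then release.

send_rows(
  series="-1 0.06 0 0 0;-1 0.09 0 0 0;-1 0.09 0 0 0",
)

```text
time: 10.05
tool_pos: [568.9, -67.6, 114.7]
tcp_rot: [0.658, 1.571, -0.809]
contact_force: [-0.2, -0.2, -0.8]
grip_width: 15.3
```

```bash
python3 l.py m4 45.3
```

```text
t 10.05 tcp [568.911 -67.556 114.749] q [-0.252  0.536  1.542 -0.     1.063  1.216] F [-0.234 -0.153 -0.803] w 15.3
  jaw az -84.09 down [ 0. -0. -1.] shift units [-1.175 -0.017 -0.003] turn units (np.float64(0.003), 'alt', np.float64(-35.997)) rows 0.6
```

View pics/m4scene.png

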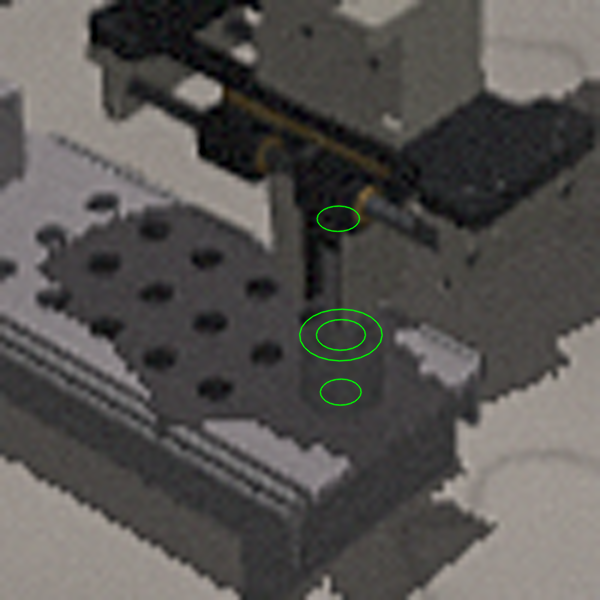

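send_rows(
  series="0 0 0 0 0;0 0 0 0 0;0 0 0 0 0;0 0 0 0 0;0 -1 0 0 0;0 -3 0 0 0;0 -3 0 0 0",
)

```text
time: 11.02
tool_pos: [571.5, -68.1, 209.8]
tcp_rot: [1.208, 1.561, -0.259]
contact_force: [0.2, -0.6, -0.5]
grip_width: 46.1
```

```bash
python3 -c "
from mv import *
y=np.radians(95.9); h=np.array([578.7,-167])-105*np.array([np.cos(y),np.sin(y)]); print(h)
plan([h[0],h[1],190],95.9)"
```

```text
[ 589.493 -271.444]
t 11.025 tcp [571.478 -68.123 209.756] q [-0.252  0.442  1.417 -0.     1.272  1.216] F [ 0.237 -0.606 -0.517] w 46.1
  jaw az -84.08 down [ 0.01  -0.003 -1.   ] shift units [ 0.682 -0.109  6.801] turn units (np.float64(0.005), 'alt', np.float64(-35.995)) rows 3.3
```

send_rows(
  series="0 0.2 -0.1 6.8 0;0 0.2 -0.1 6.8 0;0 0.2 -0.1 6.8 0;0 0.2 -0.1 6.8 0;0 0.2 -0.1 6.8 0;0 0.2 -0.1 6.8 0",
)

```text
time: 11.78
tool_pos: [587.0, -269.0, 198.5]
tcp_rot: [-2.695, 1.57, 2.122]
contact_force: [-0.7, -0.1, -0.5]
grip_width: 45.6
```

```bash
python3 -c "
from mv import *
import pickle
plan([589.5,-271.4,77],95.9)
from ov import *
y=np.radians(95.9);so=np.array([578.7,-167])
Q={}
o=get_obs()['tool_pos']
for n,w,sc in (('scene',(230,160,390,320),3.7),('top',(220,170,440,290),3.6)):
    p=Q[n]=capture(n)
    draw(p,shelf(so,y),w,sc,'h1'+n)
pickle.dump(Q,open('h1.pkl','wb'))
"
```

```text
t 11.775 tcp [ 586.98  -269.     198.536] q [-0.549  0.588  1.201  0.     1.354  0.917] F [-0.728 -0.066 -0.46 ] w 45.6
  jaw az -84.0 down [-0.001  0.001 -1.   ] shift units [4.051 0.077 0.092] turn units (np.float64(0.02), 'alt', np.float64(-35.98)) rows 1.9
```

View pics/h1scene.png

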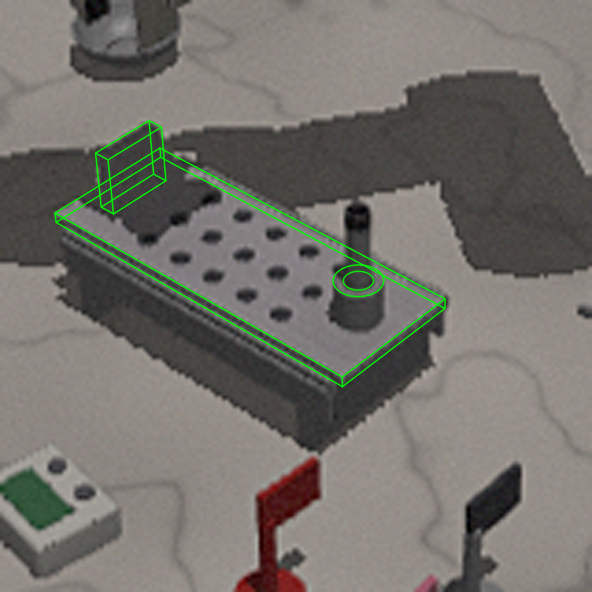

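View pics/h1top.png

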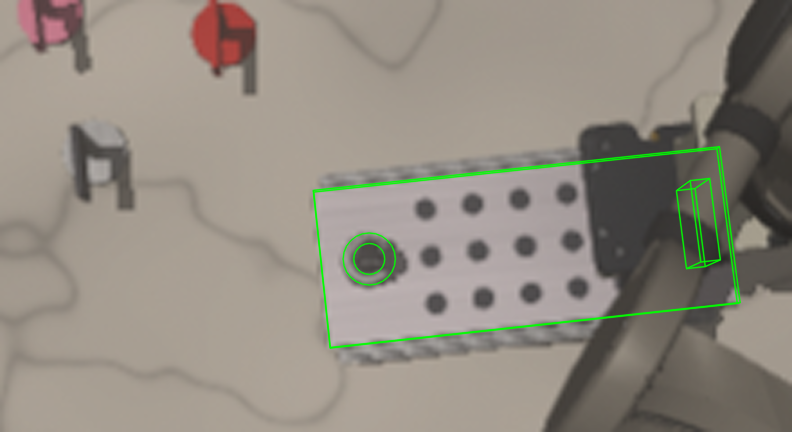

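send_rows(
  series="0 1 0.08 0.09 0;0 2.5 0.08 0.09 0;0 4 0.08 0.09 0;0 4 0.08 0.09 0;0 4 0.08 0.09 0",
)

```text
time: 12.5
tool_pos: [590.8, -273.1, 80.8]
tcp_rot: [0.909, 1.568, -0.558]
contact_force: [0.2, 0.0, 0.9]
grip_width: 46.1
```

```bash
python3 -c "
from mv import *
import pickle
plan([589.5,-271.4,77],95.9)
Q=pickle.load(open('h1.pkl','rb'))['scene']
print([(z,proj(Q,[568.6,-67.5,z])[0]) for z in (153,158,163)])
from ov import *
draw(Q,circ((568.6,-67.5),0,0,0,8,153),(300,190,350,260),8,'cap')
"
```

```text
t 12.5 tcp [ 590.816 -273.056   80.833] q [-0.551  0.701  1.332 -0.     1.106  0.916] F [0.237 0.012 0.895] w 46.1
  jaw az -84.03 down [ 0.002 -0.002 -1.   ] shift units [ 0.128 -0.038 -0.06 ] turn units (np.float64(0.015), 'alt', np.float64(-35.985)) rows 0.1
[(153, array([325.932, 216.342])), (158, array([325.908, 214.573])), (163, array([325.883, 212.797]))]
```

View pics/cap.png

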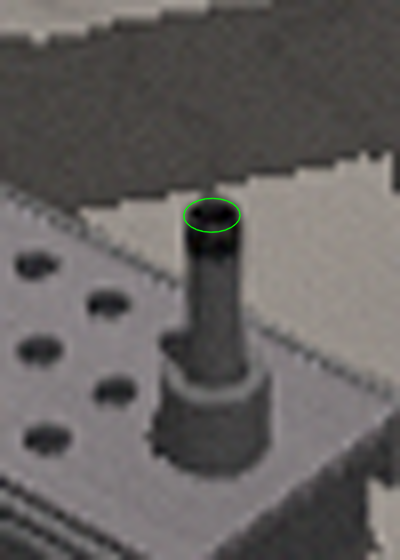

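Capsule is fully seated (top matches z=153). Grip the handle.

send_rows(
  series="0 0.08 -0.03 -0.06 0;0 0.08 -0.03 -0.06 0;-1 0.08 -0.03 -0.06 0;-1 0.08 -0.03 -0.06 0;-1 0.08 -0.03 -0.06 0;-1 0.08 -0.03 -0.06 0;-1 0.08 -0.03 -0.06 0",
)

```text
time: 13.38
tool_pos: [588.5, -271.4, 76.2]
tcp_rot: [-2.169, 1.571, 2.647]
contact_force: [-0.2, 0.2, 0.3]
grip_width: 11.8
```

```bash
cat > s.py <<'E'
from mv import *
import pickle,sys
from ov import *
y=np.radians(95.9);d=np.array([np.cos(y),np.sin(y)])
o=get_obs(); plan(o['tool_pos'],95.9); print('moment',o['moment'])
Q={}
for n,w,sc in (('scene',(230,180,390,340),3.7),('top',(220,170,440,290),3.6)):
    p=Q[n]=capture(n); draw(p,[],w,sc,sys.argv[1]+n)
pickle.dump(Q,open(sys.argv[1]+'.pkl','wb'))
E
python3 s.py k1
```

```text
t 13.375 tcp [ 588.471 -271.421   76.245] q [-0.55   0.703  1.343 -0.     1.096  0.917] F [-0.243  0.177  0.283] w 11.8
  jaw az -84.09 down [-0.  0. -1.] shift units [0. 0. 0.] turn units (np.float64(0.003), 'alt', np.float64(-35.997)) rows 0.0
moment [0.082 0.015 0.046]
```

View pics/k1scene.png

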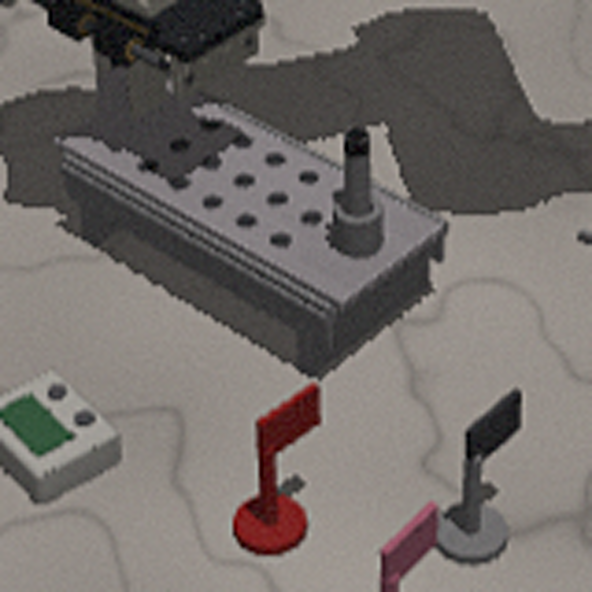

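View pics/k1top.png

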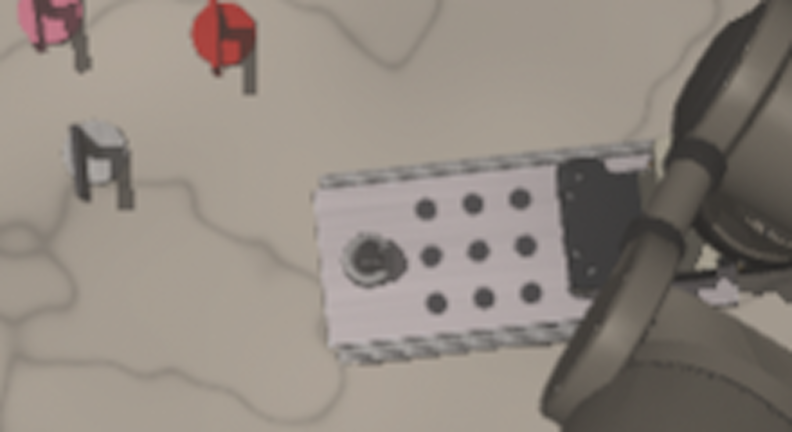

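```bash
cat > fit.py <<'E'
from ov import *
np.set_printoptions(precision=2,suppress=True)
P=pickle.load(open('P1.pkl','rb')); y=np.radians(95.9); d=np.array([np.cos(y),np.sin(y)]); n=np.array([-d[1],d[0]])
def corners(o,x0,x1,y0,y1,z0,z1):
    return np.array([[*(o+d*x+n*yy),z] for x in(x0,x1) for yy in(y0,y1) for z in(z0,z1)])
def sil(p,C,win,S=8):
    x0,y0,x1,y1=win
    h=cv2.convexHull(((proj(p,C)-[x0,y0]+0.5)*S).astype(np.float32))
    m=np.zeros(((y1-y0)*S,(x1-x0)*S),np.float32); cv2.fillPoly(m,[np.round(h).astype(np.int32)],1.)
    return cv2.resize(m,(x1-x0,y1-y0),interpolation=cv2.INTER_AREA)
def fitblade(p,win,mk0,useext):
    x0,y0,x1,y1=win
    g=cv2.cvtColor(p['pixels'],cv2.COLOR_RGB2GRAY)[y0:y1,x0:x1].astype(float)
    best=None
    for a in np.arange(-6,6.1,.5):
        for b in np.arange(-6,6.1,.5):
            m=sil(p,corners(mk0+a*d+b*n,-2.5,2.5,*useext,60,90),win)
            # linear model g = A + B m  in a band: maximise correlation
            c=np.corrcoef(m.ravel(),g.ravel())[0,1]
            if best is None or c<best[0]: best=(c,a,b)
    return best
if __name__=='__main__':
    for nme,win in (('scene',(354,283,374,306)),('top',(236,200,247,230))):
        b=fitblade(P[nme],win,np.array([651.5,116.]),(-1,44)); print(nme,b)
        mk=np.array([651.5,116.])+b[1]*d+b[2]*n
        sh=np.array([578.7,-167.])
        print('mark along from shelf centre',(mk-sh)@d,'slide',(mk-sh)@d-130)
        draw(P[nme],boxw(mk,y,-2.5,2.5,-1,44,60,90),(win[0]-10,win[1]-10,win[2]+10,win[3]+10),14,'bl'+nme)
E
python3 fit.py
```

```text
scene (np.float64(-0.9783590663985404), np.float64(0.0), np.float64(-2.5))
mark along from shelf centre 274.01760056604877 slide 144.01760056604877
top (np.float64(-0.8517141725764891), np.float64(-1.0), np.float64(-1.0))
mark along from shelf centre 273.01760056604877 slide 143.01760056604877
```

View pics/blscene.png

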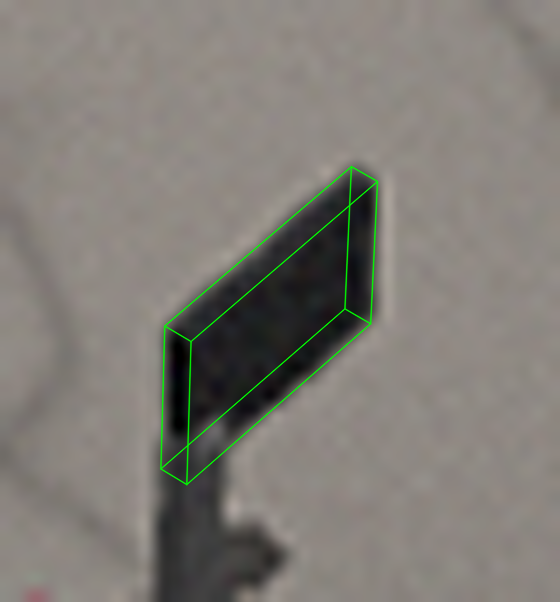

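View pics/bltop.png

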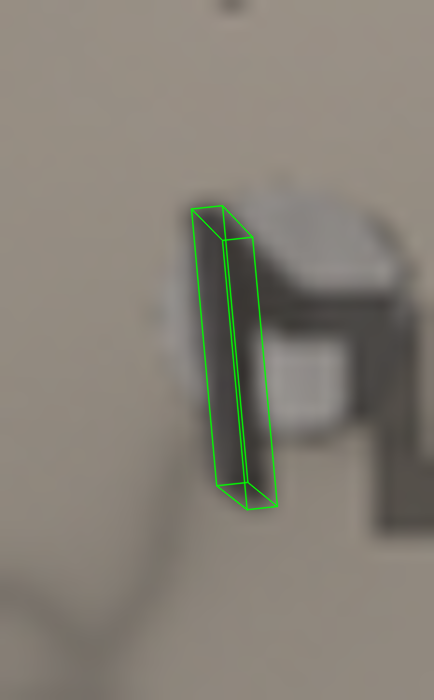

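send_rows(
  series="-1 0.02 0 -0.1 0;-1 0.02 0 -0.3 0;-1 0.02 0 -0.5 0;-1 0.02 0 -0.7 0;-1 0.02 0 -0.9 0;-1 0.02 0 -1 0;-1 0.02 0 -1 0",
)

```text
time: 14.35
tool_pos: [585.8, -242.2, 76.3]
tcp_rot: [0.618, 1.569, -0.849]
contact_force: [0.2, -2.4, 2.6]
grip_width: 11.7
```

```bash
python3 s.py k2
```

```text
t 14.35 tcp [ 585.754 -242.189   76.257] q [-0.513  0.679  1.391 -0.001  1.07   0.955] F [ 0.152 -2.429  2.57 ] w 11.7
  jaw az -84.08 down [ 0.001 -0.001 -1.   ] shift units [0. 0. 0.] turn units (np.float64(0.004), 'alt', np.float64(-35.996)) rows 0.0
moment [-0.321  0.174  0.062]
```

View pics/k2scene.png

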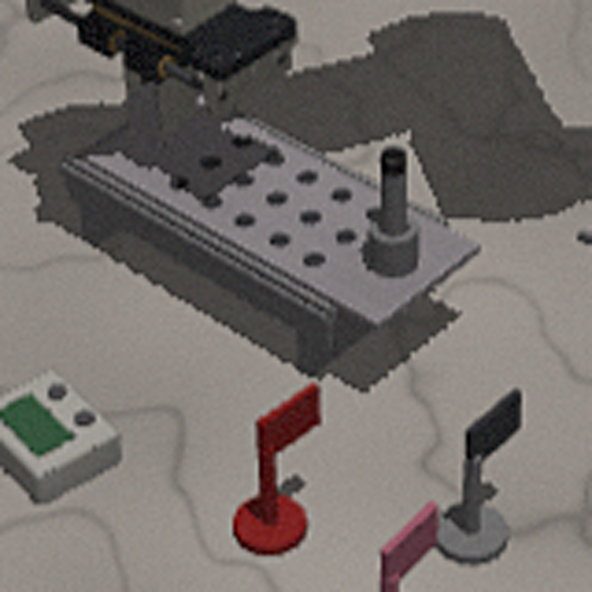

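send_rows(
  series="-1 0 0 -0.2 0;-1 0 0 -0.5 0;-1 0 0 -0.8 0;-1 0 0 -1.1 0;-1 0 0 -1.4 0;-1 0 0 -1.7 0;-1 0 0 -1.9 0;-1 0 0 -2 0",
)

```text
time: 15.45
tool_pos: [579.7, -182.7, 76.3]
tcp_rot: [0.577, 1.569, -0.89]
contact_force: [0.4, -7.0, 3.7]
grip_width: 12.3
```

send_rows(
  series="-1 0 0 0 0",
)

```text
time: 15.58
tool_pos: [579.7, -182.4, 76.3]
tcp_rot: [0.792, 1.569, -0.676]
contact_force: [0.4, -3.5, 4.3]
grip_width: 11.6
```

```bash
python3 s.py k3
```

```text
t 15.575 tcp [ 579.671 -182.357   76.261] q [-0.431  0.637  1.475 -0.     1.028  1.037] F [ 0.376 -3.475  4.312] w 11.6
  jaw az -84.08 down [ 0.001 -0.001 -1.   ] shift units [0. 0. 0.] turn units (np.float64(0.004), 'alt', np.float64(-35.996)) rows 0.0
moment [-0.415  0.122  0.063]
```

View pics/k3scene.png

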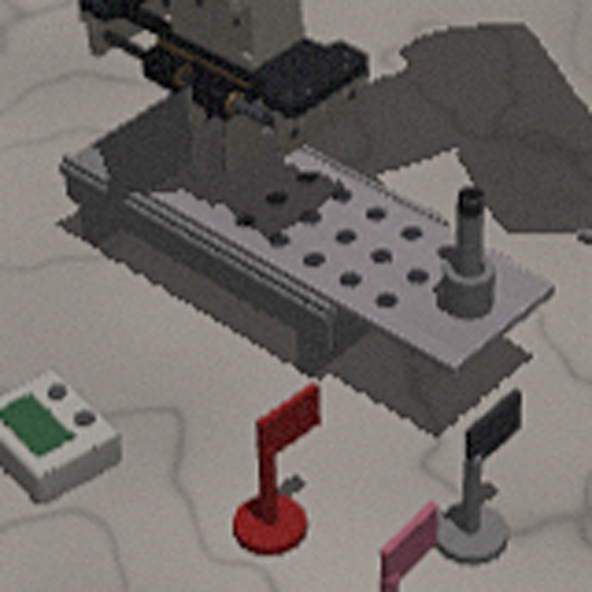

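View pics/k3top.png

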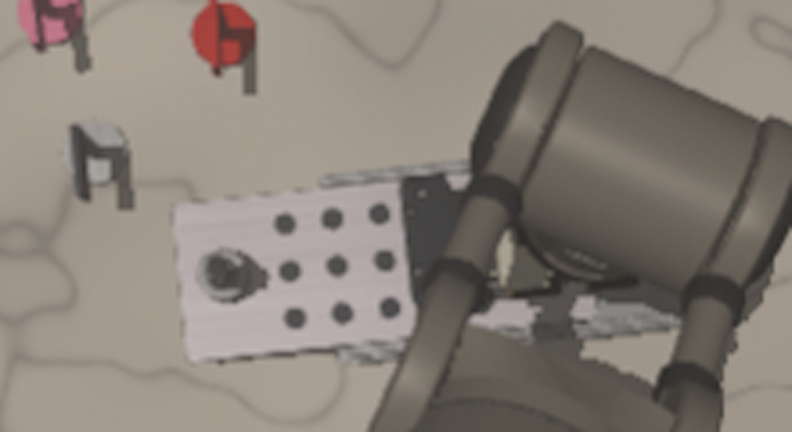

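send_rows(
  series="-1 0 0 -0.15 0;-1 0 0 -0.4 0;-1 0 0 -0.65 0;-1 0 0 -0.9 0;-1 0 0 -1.15 0;-1 0 0 -1.35 0;-1 0 0 -1.5 0;-1 0 0 -1.5 0",
)

```text
time: 16.68
tool_pos: [575.1, -137.7, 76.3]
tcp_rot: [0.737, 1.569, -0.73]
contact_force: [1.0, -5.0, 4.4]
grip_width: 12.1
```

```bash
python3 s.py k4
```

```text
t 16.675 tcp [ 575.148 -137.725   76.327] q [-0.364  0.611  1.526 -0.001  1.002  1.104] F [ 0.982 -4.999  4.401] w 12.1
  jaw az -84.07 down [ 0.002 -0.001 -1.   ] shift units [0. 0. 0.] turn units (np.float64(0.006), 'alt', np.float64(-35.994)) rows 0.0
moment [-0.606  0.118  0.115]
```

View pics/k4scene.png

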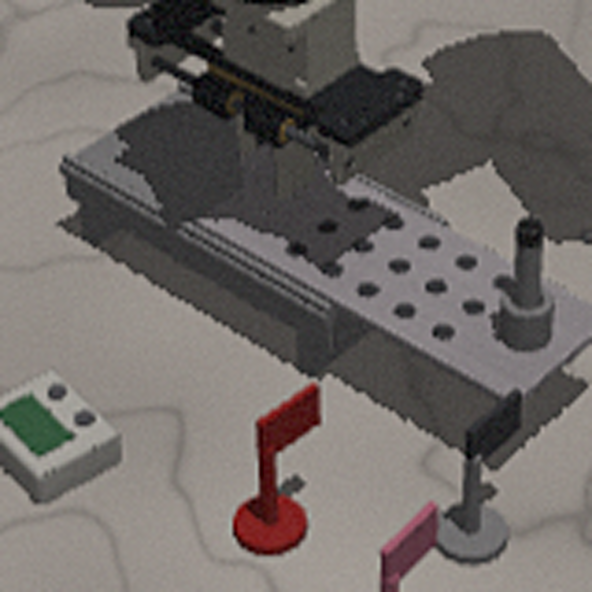

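View pics/k4top.png

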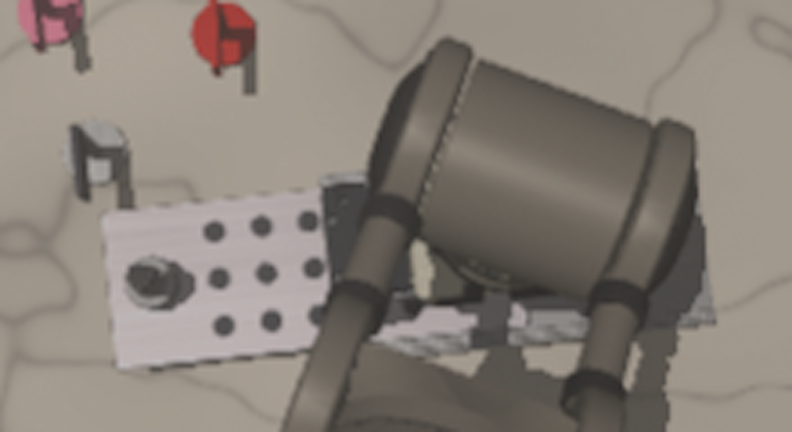

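```bash
cat > e.py <<'E'
from fit import *
from scipy.ndimage import map_coordinates
import sys
def edge(p,o,z,rng_n,a0,a1,sgn):
    g=cv2.cvtColor(p['pixels'],cv2.COLOR_RGB2GRAY).astype(float)
    A=np.arange(a0,a1,.1); prof=[];res=[]
    for b in rng_n:
        X=np.c_[o[None]+A[:,None]*d+b*n, np.full(len(A),z)]; q=proj(p,X)
        v=map_coordinates(g,[q[:,1],q[:,0]],order=1); prof.append(v)
        # half-level crossing
        lo,hi=v[-15:].mean(),(v.min() if sgn<0 else v.max()); 
        dv=np.gradient(cv2.GaussianBlur(v[None],(0,0),6)[0])*sgn
        w=np.clip(-dv,0,None); w[w<.3*w.max()]=0; res.append((A*w).sum()/w.sum())
    return np.array(res),np.array(prof)
if __name__=='__main__':
    Q=pickle.load(open(sys.argv[1]+'.pkl','rb')); trav=float(sys.argv[2])
    sh=np.array([578.7,-167.]); mk=np.array([651.5,116.])
    r1,_=edge(Q['top'],sh+(130+trav)*d,68,np.arange(-42,43,6),-10,10,1)
    r2,pf=edge(Q['top'],mk,90,np.arange(24,40,2),-2,12,-1)
    print('shelf edge dev',r1,np.median(r1)); print('blade outer',r2,np.median(r2)); 
    E=130+trav+np.median(r1); M=(mk-sh)@d+np.median(r2)-2.5
    print('edge',E,'mark',M,'remaining',M-E)
E
python3 e.py k4 134.4; python3 e.py k3 89.5; python3 e.py P1 0
```

```text
shelf edge dev [ 0.39 -0.   -1.29 -0.88  0.46 -0.41 -1.36 -0.88  0.31 -0.59 -1.37 -0.99
  0.26  0.01 -1.21] -0.5948054864525872
blade outer [1.76 1.62 1.7  2.17 2.49 2.29 2.18 1.85] 2.0094875320537495
edge 263.8051945135474 mark 273.5270880981025 remaining 9.721893584555119
shelf edge dev [-0.98  0.02  0.35 -1.35 -1.08  0.39 -0.02 -1.35 -0.87  0.39 -0.24 -1.39
 -0.72  0.39 -0.43] -0.42965085931810226
blade outer [1.75 1.61 1.67 2.23 2.5  2.23 2.16 1.79] 1.9764497283682978
edge 219.07034914068188 mark 273.4940502944171 remaining 54.42370115373521
shelf edge dev [-0.77  0.25 -1.23 -1.29 -0.5   1.2  -1.22 -1.04  0.41  0.12 -1.08 -0.46
  0.54 -0.32 -0.65] -0.49923529538738365
blade outer [1.75 1.62 1.69 2.18 2.38 2.17 2.13 1.87] 1.998690837049132
edge 129.5007647046126 mark 273.5162914030979 remaining 144.0155266984853
```

send_rows(
  series="-1 0 0 -0.1 0;-1 0 0 -0.2 0;-1 0 0 -0.28 0;-1 0 0 -0.32 0;-1 0 0 -0.32 0;-1 0 0 -0.32 0",
)

```text
time: 17.52
tool_pos: [574.3, -128.8, 76.4]
tcp_rot: [0.642, 1.568, -0.826]
contact_force: [0.3, -6.8, 5.5]
grip_width: 12.0
```

```bash
python3 s.py k5; python3 e.py k5 144
cat > fin.py <<'E'
from fit import *
import sys
Q=pickle.load(open(sys.argv[1]+'.pkl','rb')); tr=float(sys.argv[2])
so=np.array([578.7,-167.])+tr*d
for a in ('scene','top'):
    w={'scene':(320,240,410,330),'top':(225,185,295,285)}[a]
    draw(Q[a],shelf(so,y)+boxw(so+(274-tr)*d+(mk-so)@n*n if 0 else so,y,129.99,130,-110,-50,60,90),w,{'scene':6.6,'top':6}[a],'f_'+a); draw(Q[a],[],w,{'scene':6.6,'top':6}[a],'fr_'+a)
E
python3 fin.py k5 143.5
```

```text
t 17.525 tcp [ 574.303 -128.805   76.429] q [-0.35   0.607  1.535 -0.001  0.997  1.118] F [ 0.263 -6.783  5.459] w 12.0
  jaw az -84.08 down [ 0.002 -0.002 -1.   ] shift units [0. 0. 0.] turn units (np.float64(0.004), 'alt', np.float64(-35.996)) rows 0.0
moment [-1.067  0.124  0.076]
shelf edge dev [-0.22 -1.65 -2.   -1.   -0.39 -1.89 -2.08  0.52 -0.13 -1.21 -2.   -1.43
 -0.4  -1.65 -1.95] -1.4323191016385997
blade outer [1.74 1.59 1.67 2.23 2.48 2.29 2.18 1.91] 2.0419011203918824
edge 272.5676808983614 mark 273.5595016864406 remaining 0.9918207880792238
```

View pics/f_scene.png

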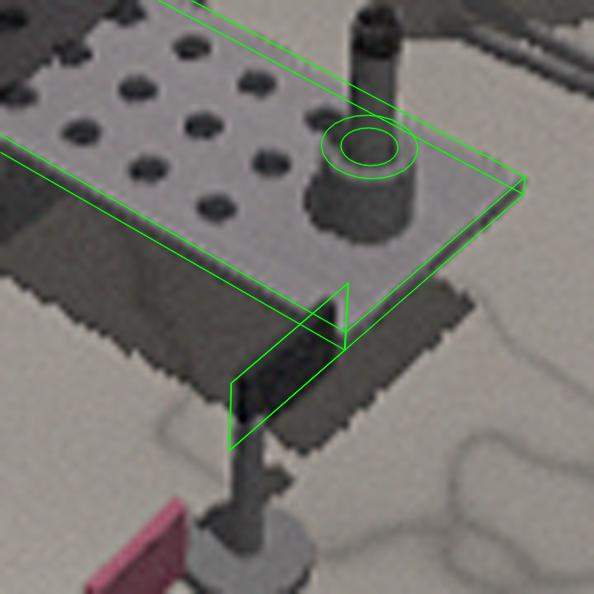

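View pics/f_top.png

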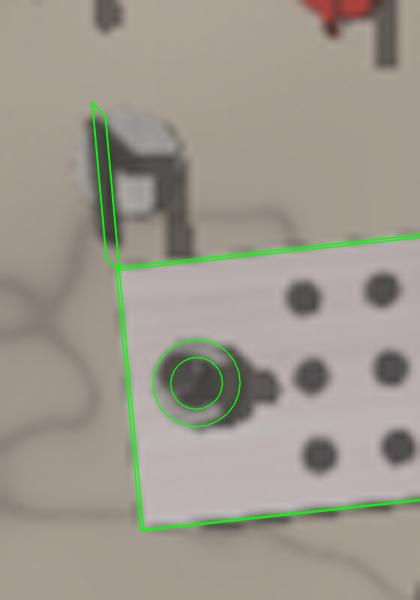

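View pics/fr_scene.png

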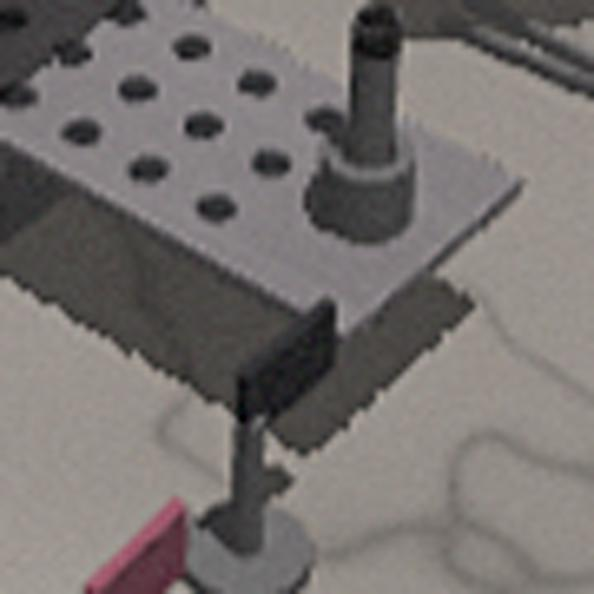

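send_rows(
  series="-1 0.005 0 -0.015 0;-1 0.01 0 -0.03 0;-1 0.01 0 -0.03 0;-1 0.01 0 -0.03 0;-1 0.01 0 -0.03 0",
)

```text
time: 18.25
tool_pos: [574.3, -128.4, 76.5]
tcp_rot: [0.589, 1.567, -0.878]
contact_force: [1.1, -8.2, 7.8]
grip_width: 11.9
```

```bash
python3 s.py k6; python3 e.py k6 144; python3 fin.py k6 144
```

```text
t 18.25 tcp [ 574.324 -128.4     76.454] q [-0.349  0.606  1.536 -0.002  0.996  1.12 ] F [ 1.108 -8.211  7.838] w 11.9
  jaw az -84.08 down [ 0.002 -0.003 -1.   ] shift units [0. 0. 0.] turn units (np.float64(0.004), 'alt', np.float64(-35.996)) rows 0.0
moment [-1.216  0.169  0.124]
shelf edge dev [-0.35  0.08 -1.6  -1.4  -0.09  0.03  0.62 -0.44 -0.47 -0.09 -1.48 -1.55
 -0.77 -0.4  -1.37] -0.4388010640855162
blade outer [1.71 1.62 1.7  2.2  2.49 2.22 2.18 1.87] 2.023066956145812
edge 273.5611989359145 mark 273.5406675221946 remaining -0.020531413719879765
```

View pics/k6scene.png

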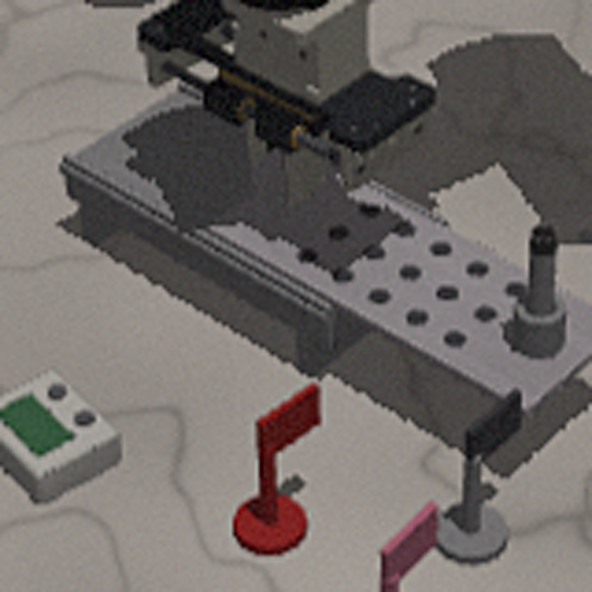

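View pics/f_scene.png

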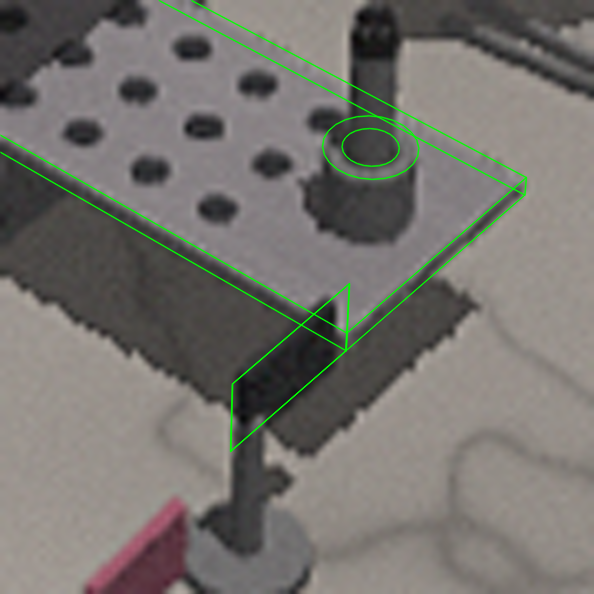

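send_rows(
  series="-1 0 0 0 0;-1 0 0 0 0;-1 0 0 0 0;-1 0 0 0 0",
)

```text
time: 18.85
tool_pos: [574.3, -128.4, 76.5]
tcp_rot: [0.585, 1.567, -0.882]
contact_force: [1.1, -7.9, 7.0]
grip_width: 11.9
```

```bash
python3 s.py k7; python3 e.py k7 144; python3 -c "
from fit import *
A=pickle.load(open('P1.pkl','rb'))['scene']['pixels'];Q=pickle.load(open('k7.pkl','rb'))['scene']
# scene: shelf displacement check of holes/level via overlay
so=np.array([578.7,-167.])+143.7*d
draw(Q,shelf(so,y),(230,180,430,330),3.9,'k7o')
i=cv2.cvtColor(Q['pixels'],cv2.COLOR_RGB2BGR);cv2.imwrite('pics/k7full.png',i)"
```

```text
t 18.85 tcp [ 574.334 -128.413   76.451] q [-0.349  0.606  1.536 -0.002  0.996  1.12 ] F [ 1.052 -7.936  7.042] w 11.9
  jaw az -84.08 down [ 0.002 -0.003 -1.   ] shift units [0. 0. 0.] turn units (np.float64(0.004), 'alt', np.float64(-35.996)) rows 0.0
moment [-1.2    0.237  0.105]
shelf edge dev [-0.32  0.04 -1.56 -1.4  -0.18  0.09  0.71 -0.26 -0.54  0.03 -1.44 -1.55
 -0.78 -0.29 -1.47] -0.32422405618797945
blade outer [1.76 1.63 1.72 2.24 2.49 2.22 2.14 1.87] 2.0037806566394996
edge 273.675775943812 mark 273.52138122268826 remaining -0.15439472112376507
```

View pics/k7o.png

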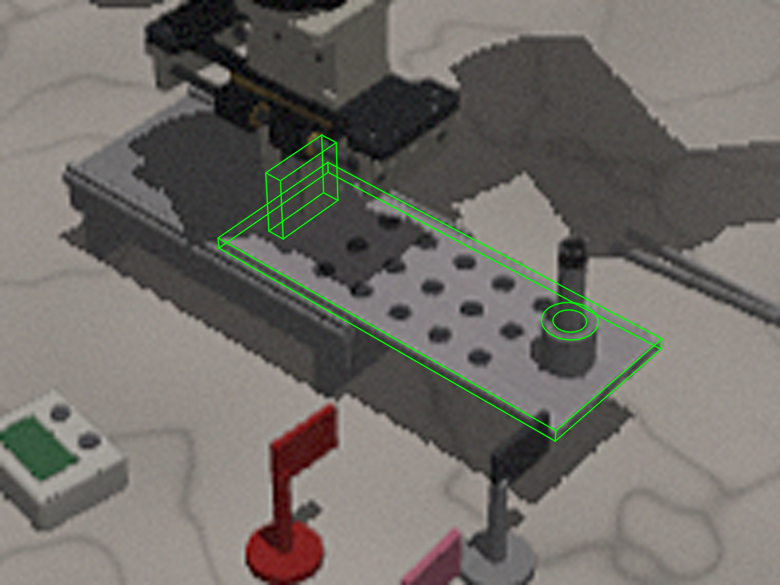

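View pics/k7full.png

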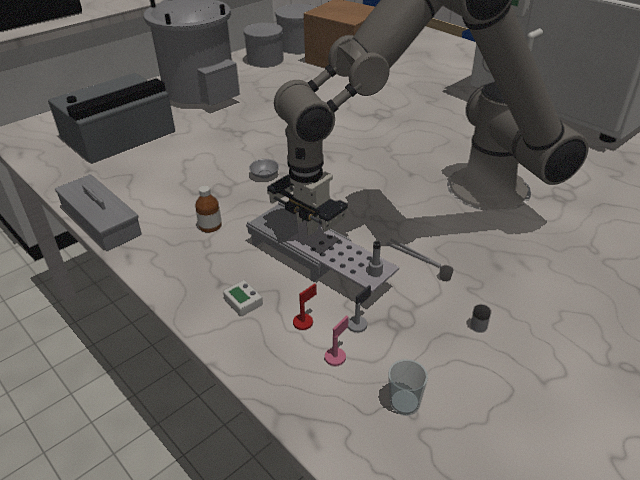

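Stable, level and in line with the blade; the bystanders look unmoved. Handing in.

```bash
python3 -c "
from plant import *
print(close_job()); print(get_obs()['tool_pos'])"
```

```text
the job is handed in; nothing more can be done
None
the job is handed in; nothing more can be done
```

The capsule stands in the collar and is released. The shelf is out at the grey marker with the gripper still holding its handle, and I handed the job in at about 19 s of the 54 s allowed.

- **Capsule:** it went into the collar without contact. After release, its top in the scene picture matched a height of 153 mm, which is what it should be when seated on the collar floor.
- **Slide:** the shelf moved about 144 mm along the stand. The wrist force readings stayed under about 12 N, and the force after the last move held steady.
- **Alignment:** in the top camera the outer edge and the blade's middle plane were 0.0 mm apart, then 0.15 mm apart after a half-second hold, where single edge readings scatter by about 1 mm. In the scene camera I only judged it by eye, to within about 1 mm. Both cameras have about 2 mm of calibration error.
- **Level:** the tool height was 76.45 mm at the end and 76.25 mm when it gripped the handle. If the shelf followed it, the tilt is about 0.15° at most. The overlay of a level shelf matched the picture.
- **Bystanders:** those visible in the last scene picture looked unmoved. I did not see the bung under the shelf, so I could not check it.

No check failed. The one disagreement is on the marker's position, which the scene and top cameras put about 0.5 to 1 mm apart. I went by the top camera.

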